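# Line up the microscope accessories by height

### The job

Line up the four accessories that stand behind the aluminium strip (white canister, black filter cube, white cover-glass box, black dust cap) on its four round blue pads in order of height: the tallest on the pad next to the red stud, then each shorter one in turn, the lowest next to the grey stud. Stand each upright on the middle of its own pad and let go; tip none of them over, and leave the amber bottle, the pale petri dish near the work and the tweezers where they are.

Things in the scene. Friction and masses are not known exactly. Their poses are not given: they have to be found in the camera images.
- canister: white round canister with a ribbed screw lid, 40 mm across, 58 mm high, about 90 g; solid, the lid does not turn. Origin at the centre of its underside, z up; stands upright on the bench (z = 0) at the start.
- filter_cube: black filter cube with round coloured windows, 37 (x) x 34 (y) x 40 mm high; grip two parallel upright faces. The body between its side faces reaches from x = -15 to +19 mm and y = -17 to +17 mm. Origin at the centre of its underside, z up; stands upright on the bench (z = 0) at the start.
- cover_box: flat square white cover-glass box, 36 (x) x 36 (y) x 20 mm high, lid fixed; grip two parallel sides. Origin at the centre of its underside, z up; stands upright on the bench (z = 0) at the start.
- black_cap: flat round black plastic dust cap, 37 mm across, 12 mm high, lying flat; grip it across. Origin at the centre of its underside, z up; stands upright on the bench (z = 0) at the start.
- pad_a: round blue pad with a thin white ring, 56 mm across, 2 mm thick, fixed on an aluminium strip; origin at the centre of its underside (z = 0.008), its top is at z = 0.010. One of four alike pads in a straight row along the strip, 80 mm apart centre to centre; the letters say nothing about their order in the row, which changes from start to start.
- pad_b: round blue pad with a thin white ring, 56 mm across, 2 mm thick, fixed on an aluminium strip; origin at the centre of its underside (z = 0.008), its top is at z = 0.010. One of four alike pads in a straight row along the strip, 80 mm apart centre to centre; the letters say nothing about their order in the row, which changes from start to start.
- pad_c: round blue pad with a thin white ring, 56 mm across, 2 mm thick, fixed on an aluminium strip; origin at the centre of its underside (z = 0.008), its top is at z = 0.010. One of four alike pads in a straight row along the strip, 80 mm apart centre to centre; the letters say nothing about their order in the row, which changes from start to start.
- pad_d: round blue pad with a thin white ring, 56 mm across, 2 mm thick, fixed on an aluminium strip; origin at the centre of its underside (z = 0.008), its top is at z = 0.010. One of four alike pads in a straight row along the strip, 80 mm apart centre to centre; the letters say nothing about their order in the row, which changes from start to start.
- red_stud: small red round stud, 26 mm across, 8 mm high, fixed on the strip in line with the pads at one end of the row, 65 mm from the centre of the nearest pad; origin at the centre of its underside (z = 0.008). A like stud in grey stands at the other end. The strip is 430 x 60 mm and 8 mm thick, fixed to the bench; which of its ends has the red stud changes from start to start.
- amber: Bystander, loose. Large amber bottle, 76 mm across, 189 mm high; origin at the centre of its underside.
- dish: Bystander, loose. Shallow petri dish with pale contents, 58 mm across, 14 mm high; origin at the centre of its underside.
- steel_tweezers: Bystander, loose. Pale steel tweezers lying flat along their own y axis, 11 x 120 x 10 mm; origin at the centre of the underside.
Not all that is in view belongs to the job. What is shaped like the filter_cube but green is not meant. Several things have the shape of the black_cap; the one meant has the colours described above.

How it is judged (in metres and radians):
At the end, for the whole second after the job is handed in: Counted from the red stud, the pads carry the canister, the filter cube, the cover-glass box and the dust cap, each centre within 13 mm of its pad's centre, resting on the pad (underside 6 to 15 mm above the bench), upright within 0.12 rad, released and at rest ((horizontal distance between canister and pad_a below 0.013 m or horizontal distance between canister and pad_b below 0.013 m or horizontal distance between canister and pad_c below 0.013 m or horizontal distance between canister and pad_d below 0.013 m) and horizontal distance between canister and red_stud between 0.035 and 0.095 m and height (world z) of canister between 0.006 and 0.015 m and angle between each of canister, filter_cube, cover_box, black_cap's own z axis and vertical below 0.12 rad and linear speed of each of canister, filter_cube, cover_box, black_cap below 0.02 m/s and angular speed of each of canister, filter_cube, cover_box, black_cap below 0.2 rad/s and (horizontal distance between filter_cube and pad_a below 0.013 m or horizontal distance between filter_cube and pad_b below 0.013 m or horizontal distance between filter_cube and pad_c below 0.013 m or horizontal distance between filter_cube and pad_d below 0.013 m) and horizontal distance between filter_cube and red_stud between 0.115 and 0.175 m and height (world z) of filter_cube between 0.006 and 0.015 m and (horizontal distance between cover_box and pad_a below 0.013 m or horizontal distance between cover_box and pad_b below 0.013 m or horizontal distance between cover_box and pad_c below 0.013 m or horizontal distance between cover_box and pad_d below 0.013 m) and horizontal distance between cover_box and red_stud between 0.195 and 0.255 m and height (world z) of cover_box between 0.006 and 0.015 m and (horizontal distance between black_cap and pad_a below 0.013 m or horizontal distance between black_cap and pad_b below 0.013 m or horizontal distance between black_cap and pad_c below 0.013 m or horizontal distance between black_cap and pad_d below 0.013 m) and horizontal distance between black_cap and red_stud between 0.275 and 0.335 m and height (world z) of black_cap between 0.006 and 0.015 m); the robot touches nothing.
It fails at once if one of the four accessories is tipped over (more than 0.8 rad) (angle between any of canister, filter_cube, cover_box, black_cap's own z axis and vertical above 0.8 rad).
It fails at once if the amber bottle, petri dish or tweezers is moved by more than 15 mm or tipped (distance of any of amber, dish, steel_tweezers from where it was at the start of the episode above 0.015 m or angle between any of amber, dish's own z axis and vertical above 0.5 rad).
It also fails if it takes over 109 s, if anything falls off the work surface, if the arm or the gripper's body presses on something with over 40 N, if the wrist force passes 120 N, or if a joint passes its speed limit or range.

### The arm

A 6-joint arm with a two-finger parallel gripper is mounted at the origin on a cart in front of the work surface, level with it; the furniture and walls round the work are solid. World frame = base frame: x ahead of the robot, y to its left, z up, the work surface at z = 0. Lengths are in m, angles in degrees, forces in N, time in s.
With the tool pointing down it reaches from about 0.275 to 0.825 m from the base axis. Payload 4.9 kg.
Tool frame: the origin (TCP) lies between the finger pads; the fingertips stand 25 mm ahead of it and the grasp point (between the pads) lies 6 mm ahead of it; z points along the fingers, y is the line along which they close (so a half turn about z gives the same grasp; the last joint's range is limited). The gripper opens to 85 mm and grips with 20 to 120 N. Pads are 22 mm wide; open, the fingers measure 114 mm over their backs; the gripper's body (76 mm by 85 mm) begins 54 mm behind the grasp point. The pads swing forward as they close: fully open they stand 13 mm farther back than shut.
Start: joints at [-7.689, 18.69, -11.035, 60.275, 0, 82.311], TCP at [0.55, 0, 0.256] pointing down, gripper open.
Joint ranges: [-152.03, 152.03], [-55.5, 102.48], [-74.3, 77.21], [-110.64, 120.58], [-84.22, 78.4], [-180, 180]. Speed limits (degrees/s): [147.25, 147.25, 180, 180, 180, 180].

### API

Orientations are given as a 3x3 rotation matrix whose columns are the frame's x, y, z axes.
In Python, from station import manip gives the robot as it stands. Calls block until the motion is done:
- manip.move_to(position, orientation): joint-space move of the TCP to a pose.
- manip.move_straight(position, attitude=None, rate=0.15, force_limit=None): straight line of the TCP; attitude=None keeps the orientation; rate is the mean speed in m/s. With force_limit (N) it stops when the force on the tool has changed by that much, and returns True; else False.
- manip.set_joints(angles): joint-space move.
- manip.set_gripper(opening, grasp_force=None): finger opening in m; grasp_force is the grip in N (None keeps the last); returns when the fingers have stopped.
- manip.dwell(seconds).
- manip.solve_ik(position, orientation): joint angles nearest the present ones, or None.
- manip.get_state(): the state.
- manip.read_camera(name): name is "scene" or "side" or "wrist"; returns a dict with "image" (400x640x3 uint8, red, green, blue), "z_map" (400x640 float32, m along the optical axis (not along the pixel's ray), 0 where there is no reading), "vertical_fov" (degrees; the focal length in pixels is half the picture's height over the tangent of half this angle, whatever the lens; pixels are square), "cx", "cy" (the principal point, pixels), "rvec" (rotation vector, rad) and "tvec" (3), from world to camera coordinates, as OpenCV has them. Camera axes: x right, y down, z forward; pixel columns grow to the right and rows downward; lengths in m; the calibration is good to about 2 mm. The wrist camera is an equidistant fisheye: a pixel r from the principal point sees the ray r / f radians off the axis. A picture is of the moment at which its call begins.
A pose or a line that the arm cannot do raises manip.IKError and nothing moves.
- manip.job_done(): hands the job in; it is judged then, once.
Trained networks look in the newest picture that a camera, given by its name, has taken for a name from the list of things; names that differ only in an ending like _2 or _b are one class to them, and where a whole thing is asked for, a point or a joint stands for the part that bears it (a point fixed in the world has none). Each returns a list of dicts, best first, with "score" (0 to 1); they miss things now and then, are a little off and sometimes report something else, mostly with a low value. They report only what shows in the picture. A call takes as long as a camera call. They do not tell look-alikes from the thing itself.
- manip.look_for(camera, target): "rect" ([left, top, right, bottom] in pixels, round what is visible of it).
- manip.trace(camera, target): "pixels" (400x640 bool, what is visible of it) and "rect" ([left, top, right, bottom] in pixels, round what is visible of it).
The state is a dict: "time": time; "joint_positions": joint angles; "dq": joint speeds; "joint_efforts": joint torques, N m; "tool_pos": TCP position; "eef_rot": TCP orientation; "force": force on the tool from outside, world axes, zero at the start; "torque": the same for the moment, N m; "finger_gap": finger opening in m; "grasp_force": force on a finger pad.
Only numpy, scipy, OpenCV 4.12 (cv2) and the standard library are available. Lean on these libraries where they do the work, as an engineer would, in place of code of your own. Each camera call takes 0.05 s, during which the arm holds its last target. There are 200 camera calls.

## Working session

There is one attempt and no reset: what is moved stays moved. The work goes in short steps, each a Python script; the robot and the scene stay as the last script left them, time stands still between calls to the robot, and variables do not carry over. Pictures are saved under pics/ and viewed, at most 14 in all, crops included, and the job is handed in when it is done.

```bash
mkdir -p pics; cat > h.py <<'E'
import numpy as np, cv2
from station import manip
def cam(n):
    c=manip.read_camera(n); c['f']=200/np.tan(np.radians(c['vertical_fov'])/2)
    c['R']=cv2.Rodrigues(np.array(c['rvec'],float))[0]; c['t']=np.array(c['tvec'],float).ravel(); return c
def cloud(c,mask,fish=False):
    v,u=np.nonzero(mask&(c['z_map']>0)); z=c['z_map'][v,u].astype(float)
    x=(u-c['cx'])/c['f']; y=(v-c['cy'])/c['f']
    if fish:
        r=np.hypot(x,y)+1e-9; s=np.tan(r)/r; x=x*s; y=y*s
    P=np.stack([x*z,y*z,z],1)
    return (P-c['t'])@c['R']
def save(c,n): cv2.imwrite('pics/'+n,c['image'][:,:,::-1])
E
python3 - <<'E'
from h import *
for n in ['scene','side']:
    c=cam(n); save(c,n+'0.png'); print(n,(-c['R'].T@c['t']).round(3),c['f'])
    for k in ['canister','filter_cube','cover_box','black_cap','pad_a','red_stud','amber','dish','steel_tweezers']:
        for d in manip.trace(n,k):
            P=cloud(c,d['pixels'])
            if len(P)==0: continue
            top=P[P[:,2]>np.percentile(P[:,2],90)-.004]
            col=np.median(c['image'][d['pixels']],0)
            print(k,round(d['score'],2),np.array(d['rect']).astype(int),'lo',P.min(0).round(3),'hi',P.max(0).round(3),'topc',((top.min(0)+top.max(0))/2).round(3),col)
E
```

```text
scene [0.258 0.857 0.916] 512.5632124694469
canister 0.61 [359 122 374 150] lo [ 0.578 -0.171 -0.006] hi [ 0.641 -0.06   0.06 ] topc [ 0.597 -0.083  0.057] [99. 93. 80.]
filter_cube 0.97 [303 258 326 283] lo [0.511 0.315 0.   ] hi [0.547 0.355 0.042] topc [0.529 0.333 0.039] [40. 97. 48.]
filter_cube 0.86 [308 184 326 210] lo [ 0.597  0.132 -0.001] hi [0.636 0.171 0.041] topc [0.618 0.151 0.038] [32. 36. 34.]
filter_cube 0.62 [343 255 360 276] lo [ 0.445  0.272 -0.004] hi [0.48  0.311 0.042] topc [0.463 0.291 0.038] [41.5 99.  48. ]
cover_box 0.6 [339 163 356 178] lo [ 0.581  0.002 -0.004] hi [0.626 0.043 0.022] topc [0.602 0.023 0.019] [162.5 153.  136.5]
cover_box 0.39 [358 121 374 151] lo [ 0.578 -0.171 -0.006] hi [ 0.641 -0.06   0.06 ] topc [ 0.597 -0.083  0.057] [98. 92. 80.]
black_cap 0.73 [284 226 305 240] lo [ 0.601  0.237 -0.002] hi [0.636 0.277 0.015] topc [0.619 0.258 0.012] [23. 22. 21.]
black_cap 0.52 [269 248 288 266] lo [ 0.602  0.314 -0.001] hi [0.637 0.351 0.016] topc [0.619 0.334 0.012] [ 44. 122. 107.]
pad_a 0.86 [404 166 425 185] lo [ 0.414 -0.058 -0.005] hi [0.47
[... 2575 characters left out ...]
 -0.152 -0.   ] hi [ 0.468 -0.077  0.012] topc [ 0.432 -0.112  0.009] [ 59.   76.  112.5]
red_stud 0.39 [342 225 353 235] lo [0.461 0.181 0.006] hi [0.494 0.209 0.016] topc [0.474 0.197 0.014] [167.5  42.5  36. ]
amber 0.76 [173 165 223 273] lo [ 0.614  0.13  -0.001] hi [0.98  0.479 0.189] topc [0.649 0.443 0.172] [110.  82.  43.]
amber 0.75 [288 181 304 192] lo [ 0.702 -0.002  0.002] hi [0.755 0.05  0.016] topc [0.729 0.024 0.013] [148. 137. 118.]
dish 0.54 [286 181 306 194] lo [ 0.702 -0.019  0.   ] hi [0.783 0.05  0.016] topc [0.73  0.019 0.013] [148. 138. 118.]
steel_tweezers 0.48 [288 286 301 324] lo [ 0.408  0.429 -0.001] hi [0.461 0.485 0.011] topc [0.432 0.459 0.008] [126. 117. 104.]
```

```bash
python3 - <<'E'
import cv2
i=cv2.imread('pics/scene0.png')[90:380,220:480]; cv2.imwrite('pics/scene0c.png',cv2.resize(i,None,fx=2.05,fy=2.05,interpolation=cv2.INTER_CUBIC))
from h import *
manip.move_to([.5,0.05,.40],np.array([[1,0,0],[0,-1,0],[0,0,-1.]])) if 0 else None
c=cam('wrist'); save(c,'wrist0.png')
E
```

```text
(no output)
```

View pics/scene0c.png

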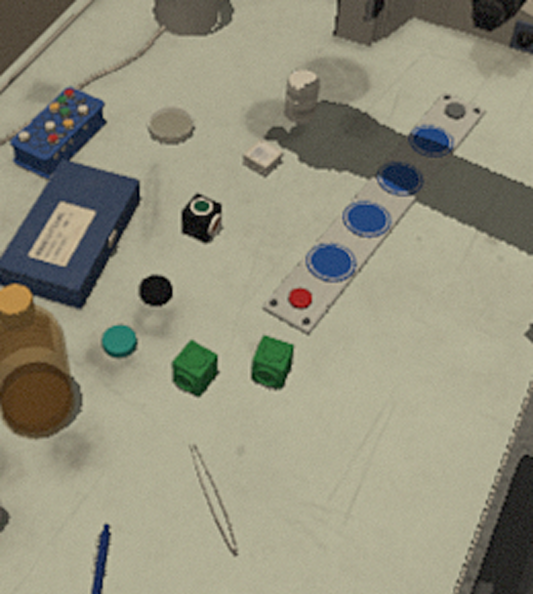

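View pics/wrist0.png

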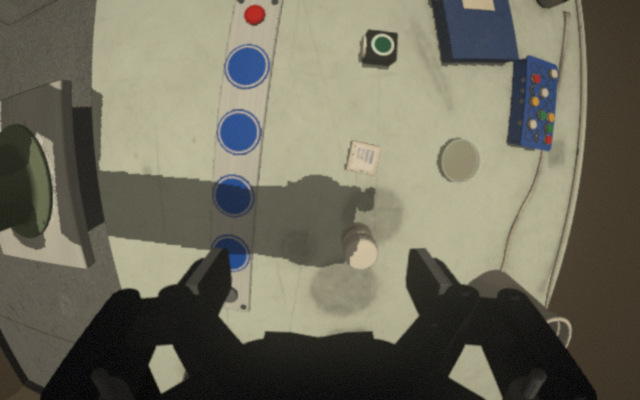

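The scene view shows the red stud at (366,235), the black cap at (296,232), the black cube at (318,196), the cover box at (348,166) and the canister at (367,137). Things that could be confused with them:
- **Cap:** the teal cap at (278,257) and the pale dish at (303,152).
- **Cube:** the green cubes at (315,269) and (352,266).

I choose the black ones by the description and will check them up close from the wrist.

```bash
python3 - <<'E'
from h import *
s=manip.get_state(); print(s['time'],np.array(s['eef_rot']).round(3).tolist())
R0=np.array(s['eef_rot'])
manip.move_to([.55,.12,.26],R0)
c=cam('wrist'); save(c,'wrist1.png'); print('campos',(-c['R'].T@c['t']).round(3))
M=np.ones((400,640),bool); r=np.hypot(*np.meshgrid(np.arange(640)-c['cx'],np.arange(400)-c['cy']))/c['f']
P=cloud(c,M&(r<1.3),True)
for k,x,y,h in [('canister',.597,-.082,.058),('cube',.618,.151,.04),('box',.602,.023,.02),('cap',.619,.257,.012)]:
    q=P[(np.hypot(P[:,0]-x,P[:,1]-y)<.035)&(abs(P[:,2]-h)<.004)]
    if len(q)<10: print(k,len(q)); continue
    print(k,len(q),q.min(0).round(4),q.max(0).round(4),cv2.minAreaRect((q[:,:2]*1000).astype(np.float32)))
for k in ['canister','filter_cube','cover_box','black_cap','pad_a','red_stud']:
    for d in manip.trace('wrist',k):
        p=cloud(c,d['pixels'],True); 
        if len(p): print(k,round(d['score'],2),np.array(d['rect']).astype(int),p.mean(0).round(4),'mid',((p.min(0)+p.max(0))/2).round(4))
print(manip.get_state()['time'])
E
```

```text
1.05 [[-0.0, 1.0, 0.0], [1.0, 0.0, 0.0], [0.0, 0.0, -1.0]]
campos [0.55  0.189 0.377]
canister 212 [ 0.581  -0.0818  0.0541] [ 0.6182 -0.0642  0.0591] ((599.0698852539062, -72.41802215576172), (37.21567916870117, 16.395883560180664), 3.7243967056274414)
cube 849 [0.6026 0.1314 0.036 ] [0.6376 0.1663 0.0412] ((619.9649047851562, 149.12547302246094), (34.26398849487305, 33.95431900024414), 86.133056640625)
box 688 [ 5.839e-01 -3.000e-04  1.610e-02] [0.6233 0.0399 0.0213] ((603.5753784179688, 19.310928344726562), (35.58055877685547, 36.683258056640625), 78.51856994628906)
cap 691 [0.6026 0.2368 0.0083] [0.6388 0.2718 0.0139] ((620.6875, 254.12098693847656), (36.161354064941406, 34.73781204223633), 2.818683624267578)
canister 0.82 [335 301 367 332] [ 0.5972 -0.0699  0.0361] mid [ 0.5988 -0.086   0.0291]
canister 0.64 [362  47 394  81] [0.6191 0.2538 0.0108] mid [0.6195 0.2559 0.006 ]
filter_cube 0.92 [360 135 397 167] [0.6175 0.1507 0.0339] mid [0.6236 0.1471 0.0192]
filter_cube 0.81 [228  14 263  53] [0.4675 0.2853 0.032 ] mid [0.4607 0.2943 0.0194]
filter_cube 0.68 [286   0 316  15] [0.5308 0.3164 0.0266] mid [0.5293 0.3179 0.0201]
cover_box 0.62 [344 233 373 266] [0.6019 0.0221 0.0163] mid [0.6026 0.0155 0.0095]
black_cap 0.76 [360   0 394  17] [0.6203 0.3248 0.0099] mid [0.6224 0.327  0.0059]
black_cap 0.75 [362  48 395  81] [0.6193 0.2535 0.0108] mid [0.62   0.2541 0.006 ]
black_cap 0.61 [230 260 262 297] [ 0.4491 -0.0254  0.0129] mid [0.4673 0.0308 0.1286]
pad_a 0.95 [230 260 261 298] [ 0.4488 -0.0273  0.0104] mid [0.4664 0.0257 0.129 ]
pad_a 0.89 [230 142 269 188] [0.4667 0.1304 0.0095] mid [0.4663 0.1298 0.0094]
pad_a 0.83 [225 206 267 248] [0.4559 0.0515 0.0095] mid [0.4556 0.0502 0.009 ]
pad_a 0.58 [226 305 261 335] [ 0.4344 -0.1053  0.0098] mid [ 0.434  -0.1068  0.0095]
red_stud 0.23 [344 233 376 265] [0.6025 0.0223 0.0174] mid [0.6032 0.0202 0.0097]
1.95
```

View pics/wrist1.png

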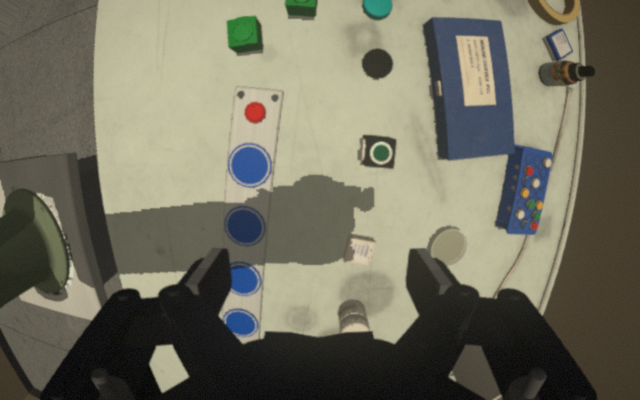

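The wrist view confirms the choice: black cap at (377,64), teal cap at (377,7), black cube at (378,151) with its window stub facing -x, cover box at (360,249) and canister at (352,316). The red stud is at (255,112), at the +y end of the row. I start with the canister.

```bash
cat >> h.py <<'E'
PADS=np.array([[.465,.132],[.4543,.0525],[.4435,-.028],[.433,-.107]]); APL=-7.6
def rot(a):
    a=np.radians(a); c,s=np.cos(a),np.sin(a); return np.array([[-s,c,0],[c,s,0],[0,0,-1.]])
def best(p,a):
    o=[]
    for k in (a,a+180):
        q=manip.solve_ik(p,rot(k))
        if q is not None: o.append((abs(q[5]),k))
    return min(o)[1]
def pick(xy,a,z,op=.06,force=30,zc=.2):
    a=best([*xy,z],a); R=rot(a)
    manip.set_gripper(op); manip.move_to([*xy,z+.09],R)
    hit=manip.move_straight([*xy,z],rate=.1,force_limit=12)
    s=manip.get_state(); print('down',hit,np.round(s['tool_pos'],4))
    manip.set_gripper(0.0,force); s=manip.get_state(); print('grip',round(s['finger_gap'],4),round(s['grasp_force'],1))
    manip.move_straight([*xy,zc],rate=.2); s=manip.get_state(); print('lift',round(s['finger_gap'],4),round(s['grasp_force'],1),round(s['time'],1))
def place(i,z,off=(0,0),op=.06):
    xy=PADS[i]+off; a=best([*xy,z],APL); R=rot(a)
    manip.move_to([*xy,z+.09],R)
    hit=manip.move_straight([*xy,z+.0105],rate=.06,force_limit=8)
    s=manip.get_state(); print('place',hit,np.round(s['tool_pos'],4),np.round(s['force'],1),round(s['finger_gap'],4))
    manip.set_gripper(op); manip.move_straight([*xy,.2],rate=.2); print(round(manip.get_state()['time'],1))
E
python3 - <<'E'
from h import *
pick([.597,-.082],0,.034); place(0,.034)
c=cam('wrist'); save(c,'wrist2.png')
for n in ['scene']:
    c=cam(n)
    for d in manip.trace(n,'canister'):
        p=cloud(c,d['pixels']); t=p[p[:,2]>.06]
        print(round(d['score'],2),p.max(0).round(3), ((t.min(0)+t.max(0))/2).round(4) if len(t) else '')
E
```

```text
down False [ 0.5976 -0.0821  0.0346]
grip 0.0391 30.3
lift 0.0395 30.3 5.6
place True [0.4647 0.1319 0.0449] [-0.7  0.4  4.5] 0.0398
10.4
0.58 [0.501 0.156 0.071] [0.4637 0.1343 0.0655]
```

View pics/wrist2.png

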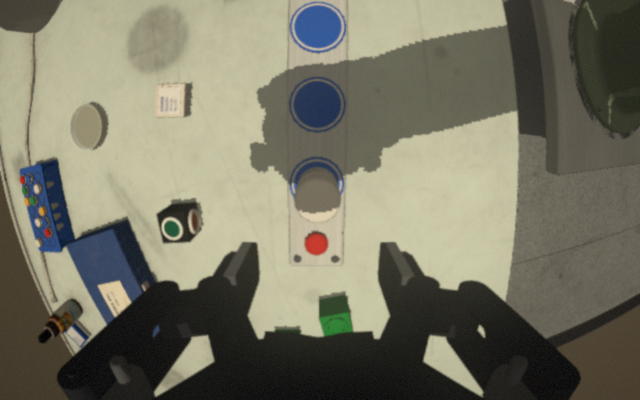

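The canister stands centred on the pad next to the red stud, at pixel (317,190). Next is the cube.

```bash
python3 - <<'E'
from h import *
pick([.6185,.150],86.1,.031); place(1,.031)
pick([.603,.0215],-11.5,.0275); place(2,.0275)
E
```

```text
down False [0.6191 0.1501 0.0317]
grip 0.0336 31.2
lift 0.0338 30.7 14.5
place True [0.454  0.0525 0.0418] [-0.3  0.4  5.1] 0.0336
18.6
down False [0.6036 0.0215 0.0282]
grip 0.0345 31.6
lift 0.0348 31.0 22.0
place True [ 0.4432 -0.028   0.0383] [-0.3 -0.2  4.8] 0.0348
27.1
```

```bash
python3 - <<'E'
from h import *
pick([.6195,.2555],90,.0265,op=.055); place(3,.0265,op=.055)
manip.move_to([.55,.0,.30],rot(0))
c=cam('wrist'); save(c,'wrist3.png')
for n in ['scene','side']:
    c=cam(n); save(c,n+'3.png')
    for k,h in [('canister',.068),('filter_cube',.05),('cover_box',.03),('black_cap',.022)]:
        for d in manip.trace(n,k):
            p=cloud(c,d['pixels']); t=p[abs(p[:,2]-h)<.004]
            if len(t)>10: print(n,k,round(d['score'],2),p.max(0).round(3), ((t.min(0)+t.max(0))/2).round(4))
i=cv2.imread('pics/scene3.png')[110:260,330:460]; cv2.imwrite('pics/scene3c.png',cv2.resize(i,None,fx=4,fy=4))
print(manip.get_state()['time'])
E
```

```text
down False [0.6201 0.2557 0.0273]
grip 0.0342 30.0
lift 0.0346 29.9 31.0
place True [ 0.4327 -0.1069  0.0376] [-0.7  0.6  4.7] 0.0339
35.1
scene canister 0.56 [0.482 0.157 0.071] [0.4638 0.1351 0.0673]
scene filter_cube 0.53 [0.473 0.073 0.053] [0.453  0.055  0.0494]
scene cover_box 0.53 [ 0.468 -0.004  0.033] [ 0.4423 -0.0249  0.0294]
scene black_cap 0.56 [ 0.448 -0.087  0.025] [ 0.4315 -0.1024  0.0214]
side canister 0.64 [0.485 0.155 0.069] [0.4635 0.136  0.0663]
side filter_cube 0.81 [0.471 0.073 0.05 ] [0.4534 0.0558 0.0483]
side filter_cube 0.18 [0.479 0.155 0.069] [0.4616 0.1456 0.0499]
side black_cap 0.67 [ 0.449 -0.086  0.023] [ 0.4317 -0.1047  0.0206]
36.3917
```

View pics/wrist3.png

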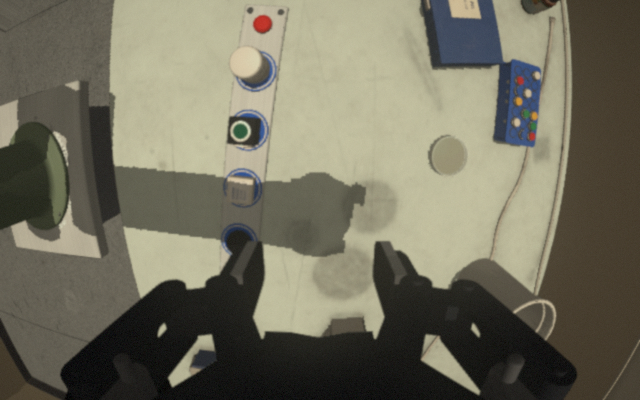

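View pics/scene3c.png

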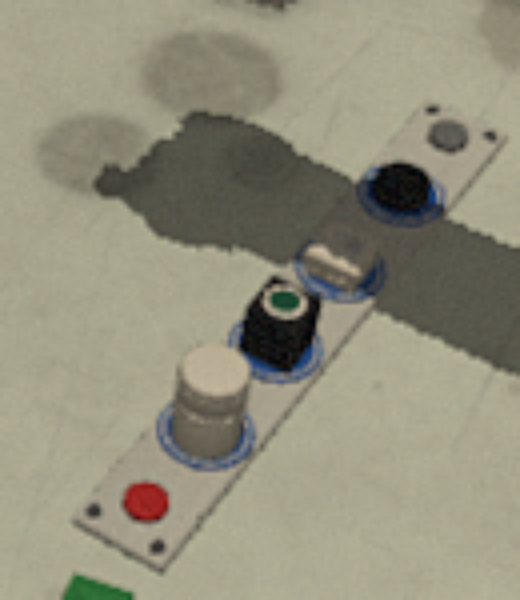

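All four stand centred and upright on their pads. In the crop, from the red stud at (146,502): canister (210,400), cube (283,325), box (340,262), cap (402,188). The measured centres lie within about 5 mm of the pads, and the gripper is clear.

```bash
python3 -c "
from h import *
manip.dwell(0.5); print(manip.job_done())"
```

```text
the job is handed in; nothing more can be done
None
```

The job is handed in at about 37 s: counted from the red stud, the canister, black filter cube, cover-glass box and black dust cap stand upright and released on their pads, each measured within about 5 mm of its pad's centre.

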